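# Preset the lathe's piece counter on its thumbwheels

### The arm

A 7-joint arm with a two-finger parallel gripper is mounted at the origin on a cart in front of the work surface, level with it; the furniture and walls round the work are solid. World frame = base frame: x ahead of the robot, y to its left, z up, the work surface at z = 0. Lengths are in m, angles in rad, forces in N, time in s.
With the tool pointing down it reaches from about 0.425 to 0.95 m from the base axis. Payload 4.7 kg.
Tool frame: the origin (TCP) lies on the centre line of the jaws, within the pads' length; the fingertips stand 14 mm ahead of it and the grasp point (between the pads) lies 5 mm behind it (tip_extent is the z of the fingertips in the tool frame, in m); z points along the fingers, y is the direction in which the jaws open and shut (so a half turn about z gives the same grasp; the last joint's range is limited). The gripper opens to 87 mm and grips with 3 to 60 N. Pads are 19 mm wide; open, the fingers measure 117 mm over their backs; the gripper's body (75 mm by 190 mm) begins 51 mm behind the grasp point.
Start: joints at [1.132, 0.469, -0.049, 1.532, 0.024, 1.141, -0.082], TCP at [0.269, -0.619, 0.237] pointing down, gripper open.
Joint ranges: [-2.59, 2.59], [-0.33, 1.99], [-1.39, 1.29], [0.1, 2.45], [-1.04, 4.18], [0.21, 1.99], [-2.66, 2.66]. Speed limits (rad/s): [2.57, 2.57, 3.14, 3.14, 3.14, 3.14, 3.14].

### API

Orientations are given as a unit quaternion [w, x, y, z].
In Python, from cell import sense, camera, camera_model, hand_in, tip_extent gives the robot as it stands. The module is installed in compiled form; this text tells all that it offers.
- The arm moves only by the tool send_rows, never from a script. Its argument "plan" is a list of rows, each an object of numbers: "dx", "dy", "dz": the shift along the tool's x, y, z in mm; "twist": the turn about the tool's z in rad. A call has 1 to 20 rows; each row is the pose to reach, as a shift and turn from the pose commanded when the call began, along the tool's axes at that moment; what a row does not reach only later rows make up. A row lasts 1/8 s, in which the tool goes at most 62.5 mm and 10.7 degrees, less where a joint would pass 70% of its speed; a pose out of reach is approached as far as the arm can. A call with a gripper value outside its range is refused whole. "hand" is the opening, from -1 (shut) to 1 (fully open), set as the call begins (left out, the last holds). The fingers move at their own pace and stop on an object; "newtons" is the grip in N (left out, the last holds). Time passes only in rows, so rows that repeat a pose let the fingers close. It gives the time, the measured TCP pose, the force and the opening at its end, in the units of the state.
- sense(): the state, without advancing time (a new reading comes with each control period).
- camera(name): name is "scene" or "top" or "wrist"; returns the picture (480x640x3 uint8, red, green, blue); there is no depth.
- camera_model(name): a dict with "mtx" (3x3 intrinsics, pixels), "k1" (the pictures are not rectified: a ray, as slopes to the right and down, at radius r is drawn at 1 + k1 r^2 times it, then the intrinsics apply), "T" (4x4, takes a point from camera to world coordinates). Camera axes: x right, y down, z forward; pixel columns grow to the right and rows downward; lengths in m; the calibration is good to about 2 mm. A picture is of the moment at which its call begins: read the wrist's pose just before it. camera_model takes no time and is no camera call; for the wrist camera it gives the pose at the moment of the call.
- hand_in(): hands the job in, once; it reports no verdict.
The state is a dict: "time": time; "joint_pos": joint angles; "qvel": joint speeds; "joint_efforts": joint torques, N m; "tool_pos": TCP position; "orientation": TCP orientation; "contact_force": force on the tool from outside, world axes, zero at the start; "ft_torque": the same for the moment, N m; "finger_gap": finger opening in m.
Only numpy, scipy, OpenCV 4.12 (cv2) and the standard library are available. Lean on these libraries where they do the work, as an engineer would, in place of code of your own. Each camera call takes 0.05 s, during which the arm holds its last target. There are 200 camera calls.

### The job

Turn the three thumbwheels of the counter preset unit until they show 4 7 2, reading from left to right, each wheel sitting in its click; only then press the red button down and let it come up again, to load the number. Be gentle: never push on the unit with more than 25 N, and leave the mallet, bradawl, tin and wooden former where they lie.

Things in the scene. Friction and masses are not known exactly. Their poses are not given: they have to be found in the camera images.
- bank: Grey counter preset unit fixed to the bench, 120 mm deep (x), 260 wide (y), 56 high; origin under its centre, +x to its back, +y to its left seen from the robot. Three thumbwheels 52 mm apart, 64 mm diameter, 28 wide, axle along y at x = 0, 50 mm up. Saddles between them (69 mm high) bear red index lines: the digit there, facing the robot at 45 degrees, is the one shown.
- top_left (a point): Nominal top of the left-hand wheel's rim, 82 mm above the bench, straight above the axle; fixed to the housing, axes as the unit's. Worn bearings: the real rim stands up to 3 mm higher or lower, differently for each wheel; feel for it. The wheel is sprung: it yields under 3 N plus 7 N per mm of press, hard stop 5 mm down. Pressing with 10 to 15 N drives it well; below about 6 N a fingertip slips.
- wheel_left (a joint): Turn of the left-hand wheel, rad: 0 shows digit 0, each digit 0.6283 more (20 mm of rim), up to 5.655 for 9; stops at 0 and 9. Grows as the rim's top moves away from the robot (unit's +x). Press a fingertip on the rim's top and drag along x: the wheel rolls with it, may slip, needs about 4 to 6 N along the rim to leave a click, and drops into the nearest click when let go.
- top_middle (a point): Nominal top of the middle wheel's rim, 82 mm above the bench, straight above the axle; fixed to the housing, axes as the unit's. Its real rim too is up to 3 mm higher or lower. The wheel is sprung: it yields under 3 N plus 7 N per mm of press, hard stop 5 mm down. Pressing with 10 to 15 N drives it well; below about 6 N a fingertip slips.
- wheel_middle (a joint): Turn of the middle wheel, rad: 0 shows digit 0, each digit 0.6283 more (20 mm of rim), up to 5.655 for 9; stops at 0 and 9. Grows as the rim's top moves away from the robot (unit's +x). Press a fingertip on the rim's top and drag along x: the wheel rolls with it, may slip, needs about 4 to 6 N along the rim to leave a click, and drops into the nearest click when let go.
- top_right (a point): Nominal top of the right-hand wheel's rim, 82 mm above the bench, straight above the axle; fixed to the housing, axes as the unit's. Its real rim too is up to 3 mm higher or lower. The wheel is sprung: it yields under 3 N plus 7 N per mm of press, hard stop 5 mm down. Pressing with 10 to 15 N drives it well; below about 6 N a fingertip slips.
- wheel_right (a joint): Turn of the right-hand wheel, rad: 0 shows digit 0, each digit 0.6283 more (20 mm of rim), up to 5.655 for 9; stops at 0 and 9. Grows as the rim's top moves away from the robot (unit's +x). Press a fingertip on the rim's top and drag along x: the wheel rolls with it, may slip, needs about 4 to 6 N along the rim to leave a click, and drops into the nearest click when let go.
- enter_top (a point): Centre of the top face of the red push button (28 mm diameter, in a black housing) on the right-hand end of the unit; it moves with the button, pressed straight down.
- enter (a joint): Travel of the red button, m: 0 up, 0.006 fully down (5 N there), springs back. It counts as pressed beyond 0.004.
- mallet: Wooden mallet lying on the bench right of the unit, 66x215x64 mm, loose bystander; origin under its middle.
- bradawl: Bradawl lying right of and before the unit, 25x151x26 mm, loose bystander; origin under its middle.
- tin_box: Small blue tin behind the unit, 57x87x23 mm, loose bystander; origin under its centre.
- former_j: Small turned wooden former standing behind the unit, 62 mm diameter, 55 mm high, loose bystander; origin under its centre.

How it is judged:
On the way, in this order (a step that is already met when the one before it is completed fails the run):
1. the wheels show 4, 7 and 2 (value of joint wheel_left between 2.3533 and 2.6733 rad and value of joint wheel_middle between 4.2382 and 4.5582 rad and value of joint wheel_right between 1.0966 and 1.4166 rad), for 0.2 s.
2. the red button is pressed down with the code set (all of step 1 and value of joint enter above 0.004 m), for 0.05 s.
At the end, for the whole second after the job is handed in: The left, middle and right wheels stand within 0.16 rad (a quarter of a digit) of 4, 7 and 2, at rest, and the red button has come up again (less than 2 mm down) (all of step 1 and value of joint enter below 0.002 m and velocity of joint each of wheel_left, wheel_middle, wheel_right below 0.2 rad/s); the robot touches nothing.
It fails at once if the robot pushes on the preset unit with more than 25 N (contact force between any of the fingers, the arm and bank above 25 N).
It fails at once if the button is pressed while the wheels do not show 4 7 2 (value of joint enter above 0.004 m and not (value of joint wheel_left between 2.3533 and 2.6733 rad and value of joint wheel_middle between 4.2382 and 4.5582 rad and value of joint wheel_right between 1.0966 and 1.4166 rad)).
It fails at once if a loose bystander is shifted by more than 20 mm (distance of any of mallet, bradawl, tin_box, former_j from where it was at the start of the episode above 0.02 m).
It also fails if it takes over 72 s, if anything falls off the work surface, if the arm or the gripper's body presses on something with over 40 N, if the wrist force passes 120 N, or if a joint passes its speed limit or range.

## Working session

There is one attempt and no reset: what is moved stays moved. The work goes in short steps, Python scripts to look and compute and a tool call to move; the robot and the scene stay as the last step left them, time stands still between calls to the robot, and variables do not carry over. Pictures are saved under pics/ and viewed, about 8 in all and at most 12, crops included, and the job is handed in when it is done.

Besides the shell and the picture viewer there is one more tool, called after "Call:" as name([rows], argument=value, ...), one row to a line, values as JSON. send_rows: Moves the arm, as the interface text tells. Its arguments: {"type":"object","properties":{"plan":{"type":"array"},"hand":{"type":"number"},"newtons":{"type":"number"}},"required":["plan"]}

```bash
mkdir -p pics; python3 - <<'E'
from cell import *
import cv2,numpy as np
print(sense(), tip_extent)
for n in ["scene","top"]:
    cv2.imwrite(f"pics/{n}0.png",camera(n)[:,:,::-1]); m=camera_model(n); print(n,m)
E
```

```text
{'time': 0.0, 'joint_pos': array([ 1.13209476,  0.46946645, -0.0485768 ,  1.53370015,  0.02410117,
        1.14100699, -0.08231665]), 'qvel': array([-0.00092807,  0.00123352, -0.00041127, -0.00175046,  0.00113601,
       -0.00155631, -0.00081701]), 'joint_efforts': array([ 1.07761950e-04, -5.07968044e+01, -8.05962528e-02, -2.36157131e+01,
       -6.15550065e-02,  3.79692146e-02,  1.72500359e-04]), 'tool_pos': array([ 0.26870673, -0.6185781 ,  0.23547987]), 'orientation': array([-9.67462495e-04,  9.79080749e-01,  2.03469634e-01, -2.43559082e-04]), 'contact_force': array([-0.56668074,  0.23166619, -0.04020976]), 'ft_torque': array([-0.04842439, -0.00754356,  0.00710298]), 'finger_gap': 0.08749016970295274} 0.014
scene {'mtx': array([[438.21425017,   0.        , 319.15352984],
       [  0.        , 438.21425017, 241.31312944],
       [  0.        ,   0.        ,   1.        ]]), 'k1': -0.011184841956558422, 'T': array([[-0.79319294, -0.24853273,  0.55594644,  0.10507485],
       [-0.60852791,  0.3582786 , -0.70804677,  0.49752515],
       [-0.02321091, -0.89992662, -0.43542315,  0.49709914],
       [ 0.        ,  0.        ,  0.        ,  1.        ]])}
top {'mtx': array([[449.57375705,   0.        , 320.79380782],
       [  0.        , 449.57375705, 236.73219183],
       [  0.        ,   0.        ,   1.        ]]), 'k1': -0.00737760847580605, 'T': array([[-1.03822776e-02, -9.83800671e-01,  1.78964938e-01,
         4.78445262e-01],
       [-9.99945855e-01,  1.00885442e-02, -2.55133134e-03,
        -1.71774422e-01],
       [ 7.04505797e-04, -1.78981736e-01, -9.83852144e-01,
         9.86889974e-01],
       [ 0.00000000e+00,  0.00000000e+00,  0.00000000e+00,
         1.00000000e+00]])}
```

View pics/top0.png

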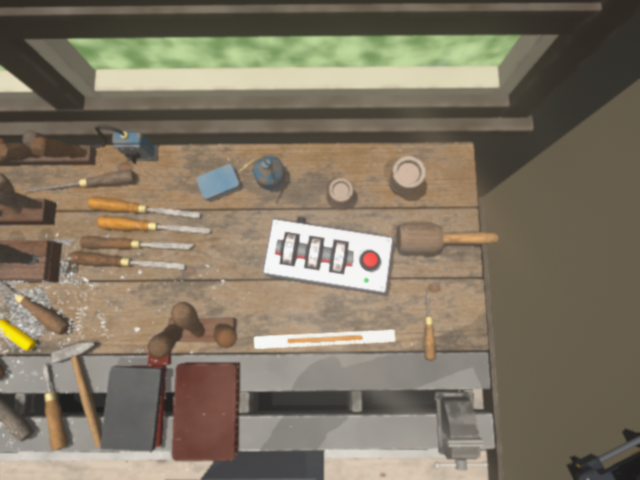

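View pics/scene0.png

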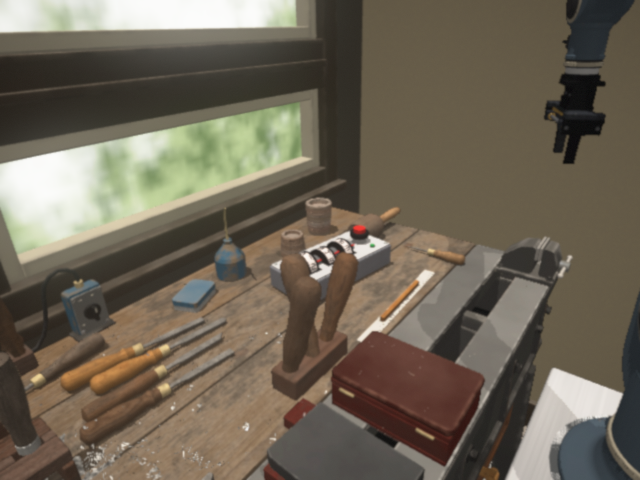

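Top view: unit with corners near (274,220), (392,237), (386,293) and (265,274), wheels near (290,249), (315,253) and (340,257), button near (370,260). The scene view shows the same, with the wheels half hidden by a plane handle. I'll enlarge a crop.

```bash
python3 - <<'E'
import cv2
i=cv2.imread("pics/top0.png")[210:302,258:398]
cv2.imwrite("pics/crop.png",cv2.resize(i,None,fx=5.7,fy=5.7,interpolation=cv2.INTER_CUBIC))
E
```

```text
(no output)
```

View pics/crop.png

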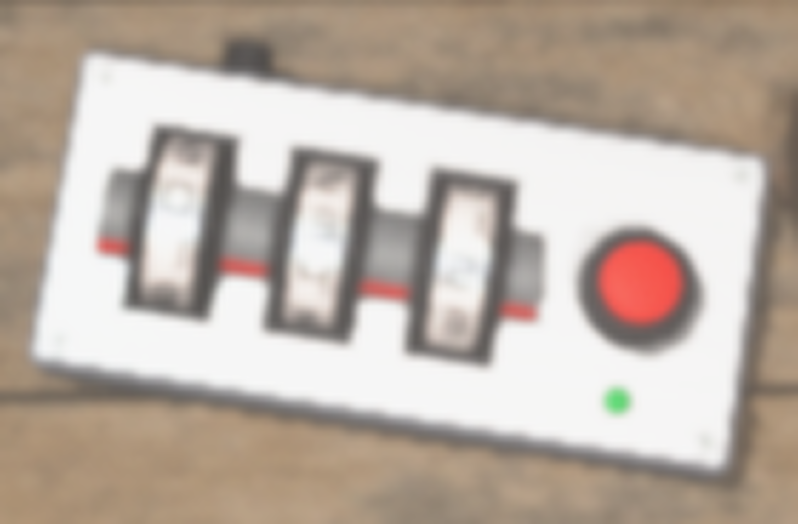

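The crop shows the top-face corners at (85,52), (765,157), (728,470) and (35,360), and the button at (641,283). I'll solve the pose from those.

```bash
cat > h.py <<'E'
from cell import *
import numpy as np,cv2
from scipy.optimize import least_squares
def ray(n,uv):
    m=camera_model(n); K=m["mtx"]; d=np.linalg.solve(K,[uv[0],uv[1],1])[:2]; u=d.copy()
    for _ in range(5): u=d/(1+m["k1"]*(u@u))
    return m["T"][:3,3], m["T"][:3,:3]@np.r_[u,1]
def at(n,uv,z):
    o,d=ray(n,uv); return (o+d*(z-o[2])/d[2])[:2]
def proj(P,m):
    p=np.linalg.inv(m["T"])@np.r_[P,1]; s=p[:2]/p[2]; s=s*(1+m["k1"]*(s@s)); return (m["mtx"]@np.r_[s,1])[:2]
def R(a): return np.array([[np.cos(a),-np.sin(a)],[np.sin(a),np.cos(a)]])
E
python3 - <<'E'
from h import *
px=lambda c:((c[0]+.5)/5.7-.5+258,(c[1]+.5)/5.7-.5+210)
W=np.array([at("top",px(c),.056) for c in [(85,52),(765,157),(728,470),(35,360)]])
L=np.array([[.06,.13],[.06,-.13],[-.06,-.13],[-.06,.13]])
s=least_squares(lambda p:(L@R(p[2]).T+p[:2]-W).ravel(),[.6,-.2,0])
print(s.x,s.fun)
p=s.x
for y in (.052,0,-.052,): print(y,R(p[2])@[0,y]+p[:2])
for z in (.06,.07,.08): 
  b=at("top",px((641,283)),z); print(z,b,R(p[2]).T@(b-p[:2]))
for c in [(182,222),(322,243),(461,265)]: print(R(p[2]).T@(at("top",px(c),.082)-p[:2]))
E
```

```text
[ 0.60918894 -0.18917198 -0.16431459] [ 0.00198692  0.00147201  0.00172656 -0.00360831 -0.0019178  -0.00177774
 -0.00179568  0.00391405]
0.052 [ 0.6176949  -0.13787239]
0 [ 0.60918894 -0.18917198]
-0.052 [ 0.60068298 -0.24047158]
0.06 [ 0.59849255 -0.27597267] [ 0.00364621 -0.08738121]
0.07 [ 0.59719739 -0.2748485 ] [ 0.00218461 -0.08648404]
0.08 [ 0.59590223 -0.27372433] [ 0.000723   -0.08558687]
[-0.00296912  0.07956784]
[-0.00277974  0.02896981]
[-0.0030024  -0.02118187]
```

Call:
send_rows([
  {"dx": 382,"dy": -301,"dz": -10,"twist": -0.997},
  {"dx": 382,"dy": -301,"dz": -10,"twist": -0.997},
  {"dx": 382,"dy": -301,"dz": -10,"twist": -0.997},
  {"dx": 382,"dy": -301,"dz": -10,"twist": -0.997},
  {"dx": 382,"dy": -301,"dz": -10,"twist": -0.997},
  {"dx": 382,"dy": -301,"dz": -10,"twist": -0.997},
  {"dx": 382,"dy": -301,"dz": -10,"twist": -0.997},
  {"dx": 382,"dy": -301,"dz": -10,"twist": -0.997},
  {"dx": 382,"dy": -301,"dz": -10,"twist": -0.997},
  {"dx": 382,"dy": -301,"dz": -10,"twist": -0.997},
  {"dx": 382,"dy": -301,"dz": -10,"twist": -0.997},
  {"dx": 382,"dy": -301,"dz": -10,"twist": -0.997},
], hand=-1, newtons=20)

```text
time: 1.6
tool_pos: [0.4988, -0.1921, 0.2464]
orientation: [-0.0, 0.763, 0.646, -0.0]
contact_force: [0.6, -0.0, 0.9]
finger_gap: 0.0003
```

```bash
python3 - <<'E'
from h import *
s=sense();print(s["time"],s["tool_pos"],s["orientation"],s["contact_force"],s["finger_gap"],s["joint_pos"])
cv2.imwrite("pics/w1.png",camera("wrist")[:,:,::-1]); print(camera_model("wrist"))
E
```

```text
1.6 [ 0.4988337  -0.19213784  0.24639797] [-3.43559011e-05  7.63445214e-01  6.45872556e-01 -2.13422035e-04] [ 0.62827752 -0.02778835  0.86654683] 0.00027234675682652617 [ 0.66422872  0.26521681 -0.45214809  1.83428019  0.13115011  1.07163221
 -0.00364721]
{'mtx': array([[378.66943847,   0.        , 323.13343203],
       [  0.        , 378.66943847, 236.63415712],
       [  0.        ,   0.        ,   1.        ]]), 'k1': -0.06856372150039072, 'T': array([[ 9.86243549e-01, -1.57670592e-01, -4.96351424e-02,
         5.13488523e-01],
       [-1.65298702e-01, -9.40814330e-01, -2.95879597e-01,
        -1.11644763e-01],
       [-4.59419907e-05,  3.00013968e-01, -9.53934807e-01,
         3.95584730e-01],
       [ 0.00000000e+00,  0.00000000e+00,  0.00000000e+00,
         1.00000000e+00]])}
```

View pics/w1.png

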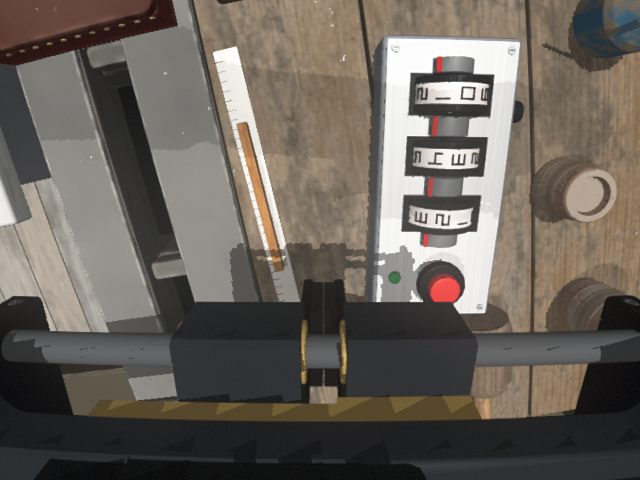

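The wrist view shows the unit upright: left wheel (452,95), middle (446,156), right (441,215), button (444,287). I'll enlarge it and turn it to read the digits.

```bash
python3 - <<'E'
import cv2
i=cv2.imread("pics/w1.png")[30:320,362:532]
i=cv2.rotate(i,cv2.ROTATE_90_COUNTERCLOCKWISE)
cv2.imwrite("pics/w1c.png",cv2.resize(i,None,fx=2.75,fy=2.75,interpolation=cv2.INTER_CUBIC))
E
```

```text
(no output)
```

View pics/w1c.png

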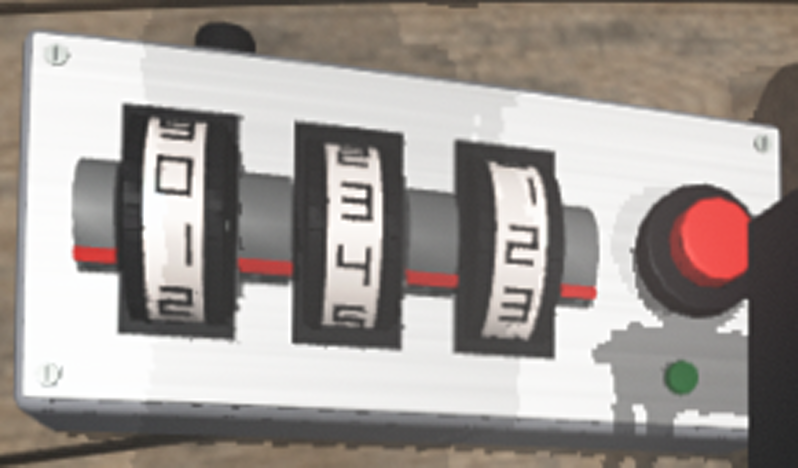

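```bash
python3 - <<'E'
from h import *
px=lambda c:(531-((c[1]+.5)/2.75-.5)-0, (c[0]+.5)/2.75-.5+30) # rotated CCW: row=W-1-col
# CCW: new[r,c]=old[c,W-1-r]
m=camera_model("wrist")
# pose refit with 4 corners: BL,BR,FL + screws
W=np.array([at("wrist",px(c),.056) for c in [(30,32),(778,129),(22,396)]])
L=np.array([[.06,.13],[.06,-.13],[-.06,.13]])
s=least_squares(lambda p:(L@R(p[2]).T+p[:2]-W).ravel(),[.6,-.2,-.16]);p=s.x;print(p,s.fun)
for p in (p,np.array([.60919,-.18917,-.16431])):
  for y in (.08,.028,-.024):
    for k in (-1,0,1,2):
      a=np.pi/4+k*np.pi/5
      P=np.r_[R(p[2])@[-.032*np.cos(a),y]+p[:2],.05+.032*np.sin(a)]
      q=proj(P,m); print(y,k,"crop",np.round([(q[1]-30)*2.75,(531-q[0])*2.75]))
  for y in (.106,.054,.002,-.05):
      P=np.r_[R(p[2])@[-.0134,y]+p[:2],.0634]; q=proj(P,m); print("line",np.round([(q[1]-30)*2.75,(531-q[0])*2.75]))
E
```

```text
[ 0.60863818 -0.19101914 -0.17353239] [ 0.00363132  0.00114888  0.0005927  -0.00511696 -0.00422401  0.00396808]
0.08 -1 crop [186. 327.]
0.08 0 crop [183. 284.]
0.08 1 crop [183. 215.]
0.08 2 crop [185. 153.]
0.028 -1 crop [354. 338.]
0.028 0 crop [360. 297.]
0.028 1 crop [364. 232.]
0.028 2 crop [364. 172.]
-0.024 -1 crop [510. 349.]
-0.024 0 crop [523. 310.]
-0.024 1 crop [531. 248.]
-0.024 2 crop [529. 191.]
line [ 95. 255.]
line [273. 269.]
line [439. 283.]
line [591. 296.]
0.08 -1 crop [180. 329.]
0.08 0 crop [177. 285.]
0.08 1 crop [176. 216.]
0.08 2 crop [178. 154.]
0.028 -1 crop [349. 338.]
0.028 0 crop [355. 297.]
0.028 1 crop [358. 231.]
0.028 2 crop [358. 171.]
-0.024 -1 crop [505. 348.]
-0.024 0 crop [518. 309.]
-0.024 1 crop [525. 246.]
-0.024 2 crop [523. 189.]
line [ 88. 257.]
line [267. 269.]
line [433. 281.]
line [586. 294.]
```

Expected index positions put right at 3. Left looks about 1.6 and middle about 4.5, both possibly between clicks. The wheels sit at unit y ≈ +80, +29 and −22 mm. Starting with the right wheel, one digit down: hover, then feel for the rim.

Call:
send_rows([
  {"dx": -1,"dy": 60,"dz": 50},
  {"dx": -1,"dy": 119,"dz": 100},
  {"dx": -1,"dy": 119,"dz": 132},
  {"dx": -1,"dy": 119,"dz": 144},
  {"dx": -1,"dy": 119,"dz": 144},
  {"dx": -1,"dy": 119,"dz": 144},
  {"dx": -1,"dy": 119,"dz": 144},
])

```text
validation failed for argument at $.pl...
```

Call:
send_rows([
  {"dz": 2},
  {"dz": 4},
  {"dz": 4},
  {"dz": 4},
])

```text
validation failed for argument at $.pl...
```

Call:
send_rows([
  {"dx": -1,"dy": 60,"dz": 50,"twist": 0},
  {"dx": -1,"dy": 119,"dz": 100,"twist": 0},
  {"dx": -1,"dy": 119,"dz": 132,"twist": 0},
  {"dx": -1,"dy": 119,"dz": 144,"twist": 0},
  {"dx": -1,"dy": 119,"dz": 144,"twist": 0},
  {"dx": -1,"dy": 119,"dz": 144,"twist": 0},
  {"dx": -1,"dy": 119,"dz": 144,"twist": 0},
])

```text
time: 2.52
tool_pos: [0.6172, -0.2117, 0.105]
orientation: [0.002, 0.763, 0.647, 0.001]
contact_force: [-0.7, -0.2, 0.5]
finger_gap: 0.0002
```

Call:
send_rows([
  {"dx": 0,"dy": 0,"dz": 3,"twist": 0},
  {"dx": 0,"dy": 0,"dz": 5,"twist": 0},
  {"dx": 0,"dy": 0,"dz": 5,"twist": 0},
  {"dx": 0,"dy": 0,"dz": 5,"twist": 0},
])

```text
time: 3.02
tool_pos: [0.6167, -0.2112, 0.0975]
orientation: [-0.0, 0.763, 0.647, -0.0]
contact_force: [0.4, 0.3, -0.6]
finger_gap: 0.0001
```

Call:
send_rows([
  {"dx": 0,"dy": 0,"dz": 2,"twist": 0},
  {"dx": 0,"dy": 0,"dz": 2,"twist": 0},
  {"dx": 0,"dy": 0,"dz": 2,"twist": 0},
])

```text
time: 3.4
tool_pos: [0.6167, -0.2112, 0.0955]
orientation: [0.0, 0.763, 0.647, -0.0]
contact_force: [-0.9, 0.2, 0.4]
finger_gap: 0.0006
```

Call:
send_rows([
  {"dx": 0,"dy": 0,"dz": 1,"twist": 0},
  {"dx": 0,"dy": 0,"dz": 2,"twist": 0},
  {"dx": 0,"dy": 0,"dz": 2,"twist": 0},
  {"dx": 0,"dy": 0,"dz": 2,"twist": 0},
])

```text
time: 3.9
tool_pos: [0.6168, -0.2113, 0.0937]
orientation: [0.0, 0.763, 0.647, 0.0]
contact_force: [0.5, 0.4, 1.2]
finger_gap: 0.0002
```

Call:
send_rows([
  {"dx": 0,"dy": 0,"dz": 1,"twist": 0},
  {"dx": 0,"dy": 0,"dz": 1,"twist": 0},
  {"dx": 0,"dy": 0,"dz": 1,"twist": 0},
])

```text
time: 4.28
tool_pos: [0.6171, -0.2113, 0.0933]
orientation: [0.001, 0.763, 0.647, 0.0]
contact_force: [-1.6, 0.3, 4.8]
finger_gap: 0.0006
```

Call:
send_rows([
  {"dx": 0,"dy": 0,"dz": 1,"twist": 0},
  {"dx": 0,"dy": 0,"dz": 2,"twist": 0},
  {"dx": 0,"dy": 0,"dz": 2,"twist": 0},
  {"dx": 0,"dy": 0,"dz": 2,"twist": 0},
])

```text
time: 4.78
tool_pos: [0.6176, -0.2114, 0.0923]
orientation: [0.001, 0.763, 0.647, 0.001]
contact_force: [-2.4, -0.0, 10.1]
finger_gap: 0.0004
```

Call:
send_rows([
  {"dx": 0,"dy": -1,"dz": 0.5,"twist": 0},
  {"dx": 0,"dy": -3,"dz": 0.5,"twist": 0},
  {"dx": 0,"dy": -5,"dz": 0.5,"twist": 0},
  {"dx": 0,"dy": -7,"dz": 0.5,"twist": 0},
  {"dx": 0,"dy": -9,"dz": 0.5,"twist": 0},
  {"dx": 0,"dy": -11,"dz": 0.5,"twist": 0},
  {"dx": 0,"dy": -13,"dz": 0.5,"twist": 0},
  {"dx": 0,"dy": -15,"dz": 0.5,"twist": 0},
  {"dx": 0,"dy": -17,"dz": 0.5,"twist": 0},
  {"dx": 0,"dy": -19,"dz": 0.5,"twist": 0},
  {"dx": 0,"dy": -20,"dz": 0.5,"twist": 0},
  {"dx": 0,"dy": -20,"dz": 0.5,"twist": 0},
])

```text
time: 6.28
tool_pos: [0.5977, -0.208, 0.0923]
orientation: [0.001, 0.763, 0.647, 0.0]
contact_force: [-3.1, 0.6, 13.1]
finger_gap: 0.0006
```

Call:
send_rows([
  {"dx": 0,"dy": 0,"dz": -8,"twist": 0},
  {"dx": 0,"dy": -20,"dz": -30,"twist": 0},
  {"dx": 0,"dy": -60,"dz": -60,"twist": 0},
  {"dx": 0,"dy": -60,"dz": -60,"twist": 0},
  {"dx": 0,"dy": -60,"dz": -60,"twist": 0},
])

```text
time: 6.9
tool_pos: [0.5379, -0.1984, 0.1498]
orientation: [0.0, 0.763, 0.647, 0.0]
contact_force: [-0.9, -0.1, -0.3]
finger_gap: 0.0005
```

```bash
cat > look.py <<'E'
import sys
from h import *
s=sense();print(s["time"],s["tool_pos"],s["contact_force"])
m=camera_model("wrist");i=camera("wrist")[:,:,::-1]
p=np.array([.60919,-.18917,-.16431])
M=lambda x,y,z:proj(np.r_[R(p[2])@[x,y]+p[:2],z],m)
# rectify plane z=.0726 with 45deg rim points: draw expected index marks, then warp
src=np.float32([M(.04,.115,.07),M(.04,-.12,.07),M(-.06,-.12,.07),M(-.06,.115,.07)])
i=i.copy()
for y in(.080,.029,-.022):
    for e in(-.017,.017):
        q=M(-.0226,y+e,.0726);cv2.circle(i,(int(round(q[0])),int(round(q[1]))),1,(0,255,0),-1)
H=cv2.getPerspectiveTransform(src,np.float32([[0,0],[780,0],[780,330],[0,330]]))
cv2.imwrite(sys.argv[1],cv2.warpPerspective(i,H,(780,330),flags=cv2.INTER_CUBIC))
E
python3 look.py pics/w2.png
```

```text
6.9 [ 0.53788307 -0.19836981  0.14975471] [-0.87952689 -0.05057097 -0.31039367]
```

View pics/w2.png

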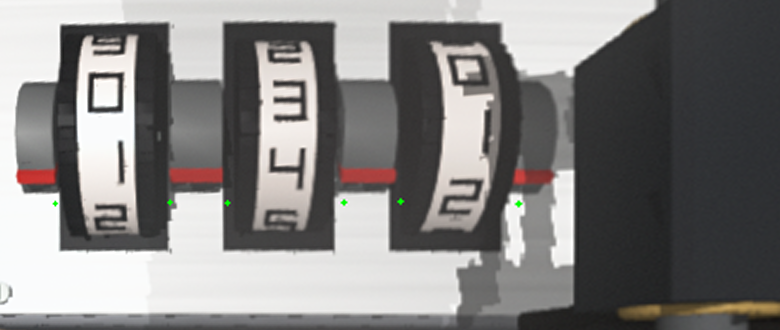

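Right now reads 2, sitting on its mark (2 at y≈197, mark 202). Left is about 1.6 and middle about 4.55. Next the left wheel.

Call:
send_rows([
  {"dx": 50,"dy": 25,"dz": 0,"twist": 0},
  {"dx": 101,"dy": 57,"dz": 10,"twist": 0},
  {"dx": 101,"dy": 57,"dz": 35,"twist": 0},
  {"dx": 101,"dy": 57,"dz": 48,"twist": 0},
  {"dx": 101,"dy": 57,"dz": 50,"twist": 0},
  {"dx": 101,"dy": 57,"dz": 50,"twist": 0},
  {"dx": 101,"dy": 57,"dz": 50,"twist": 0},
])

```text
time: 7.82
tool_pos: [0.6107, -0.1089, 0.1007]
orientation: [0.001, 0.763, 0.646, 0.0]
contact_force: [-0.3, -0.7, -0.3]
finger_gap: 0.0003
```

Call:
send_rows([
  {"dx": 0,"dy": 0,"dz": 1,"twist": 0},
  {"dx": 0,"dy": 0,"dz": 2,"twist": 0},
  {"dx": 0,"dy": 0,"dz": 2,"twist": 0},
  {"dx": 0,"dy": 0,"dz": 2,"twist": 0},
])

```text
time: 8.32
tool_pos: [0.6106, -0.1081, 0.0984]
orientation: [0.0, 0.763, 0.647, 0.0]
contact_force: [-0.7, -0.6, 2.2]
finger_gap: 0.0002
```

Call:
send_rows([
  {"dx": 0,"dy": 0,"dz": 1,"twist": 0},
  {"dx": 0,"dy": 0,"dz": 1,"twist": 0},
  {"dx": 0,"dy": 0,"dz": 1,"twist": 0},
])

```text
time: 8.7
tool_pos: [0.6107, -0.1081, 0.098]
orientation: [0.0, 0.763, 0.647, -0.0]
contact_force: [-2.1, -0.8, 6.4]
finger_gap: 0.0003
```

Call:
send_rows([
  {"dx": 0,"dy": 0,"dz": 1,"twist": 0},
  {"dx": 0,"dy": 0,"dz": 2,"twist": 0},
  {"dx": 0,"dy": 2,"dz": 2,"twist": 0},
  {"dx": 0,"dy": 4,"dz": 2,"twist": 0},
  {"dx": 0,"dy": 6,"dz": 2,"twist": 0},
  {"dx": 0,"dy": 8,"dz": 2,"twist": 0},
  {"dx": 0,"dy": 10,"dz": 2,"twist": 0},
  {"dx": 0,"dy": 12,"dz": 2,"twist": 0},
  {"dx": 0,"dy": 14,"dz": 2,"twist": 0},
  {"dx": 0,"dy": 16,"dz": 2,"twist": 0},
  {"dx": 0,"dy": 18,"dz": 2,"twist": 0},
  {"dx": 0,"dy": 20,"dz": 2,"twist": 0},
  {"dx": 0,"dy": 22,"dz": 2,"twist": 0},
  {"dx": 0,"dy": 24,"dz": 2,"twist": 0},
  {"dx": 0,"dy": 24,"dz": 2,"twist": 0},
])

```text
time: 10.58
tool_pos: [0.6382, -0.1126, 0.0976]
orientation: [0.004, 0.763, 0.647, 0.003]
contact_force: [4.7, -1.8, 6.9]
finger_gap: 0.0007
```

Call:
send_rows([
  {"dx": 0,"dy": 0,"dz": -5,"twist": 0},
  {"dx": 0,"dy": 0,"dz": -15,"twist": 0},
  {"dx": -51,"dy": -24,"dz": -15,"twist": 0},
  {"dx": -51,"dy": -24,"dz": -12,"twist": 0},
  {"dx": -51,"dy": -24,"dz": -5,"twist": 0},
  {"dx": -51,"dy": -24,"dz": -4,"twist": 0},
  {"dx": -51,"dy": -24,"dz": -4,"twist": 0},
  {"dx": -51,"dy": -24,"dz": -4,"twist": 0},
])

```text
time: 11.58
tool_pos: [0.6025, -0.1575, 0.0991]
orientation: [0.0, 0.762, 0.647, 0.0]
contact_force: [0.9, -0.7, -0.6]
finger_gap: 0.0008
```

Call:
send_rows([
  {"dx": 0,"dy": 0,"dz": 1,"twist": 0},
  {"dx": 0,"dy": 0,"dz": 2,"twist": 0},
  {"dx": 0,"dy": 0,"dz": 2,"twist": 0},
  {"dx": 0,"dy": 0,"dz": 2,"twist": 0},
])

```text
time: 12.08
tool_pos: [0.6021, -0.1582, 0.0971]
orientation: [0.0, 0.763, 0.647, 0.0]
contact_force: [-0.4, 0.3, -0.7]
finger_gap: 0.0004
```

Tip at 83 mm, no contact yet.

Call:
send_rows([
  {"dx": 0,"dy": 0,"dz": 1,"twist": 0},
  {"dx": 0,"dy": 0,"dz": 2,"twist": 0},
  {"dx": 0,"dy": 0,"dz": 2,"twist": 0},
  {"dx": 0,"dy": 0,"dz": 2,"twist": 0},
])

```text
time: 12.58
tool_pos: [0.6021, -0.1582, 0.095]
orientation: [0.0, 0.763, 0.647, 0.0]
contact_force: [-0.7, -0.3, -0.0]
finger_gap: 0.0006
```

Call:
send_rows([
  {"dx": 0,"dy": 0,"dz": 1,"twist": 0},
  {"dx": 0,"dy": 0,"dz": 2,"twist": 0},
  {"dx": 0,"dy": 0,"dz": 2,"twist": 0},
  {"dx": 0,"dy": 0,"dz": 2,"twist": 0},
])

```text
time: 13.08
tool_pos: [0.6022, -0.1581, 0.0931]
orientation: [0.0, 0.763, 0.647, 0.0]
contact_force: [0.2, -0.6, -0.0]
finger_gap: 0.0001
```

Call:
send_rows([
  {"dx": 0,"dy": 0,"dz": 1,"twist": 0},
  {"dx": 0,"dy": 0,"dz": 1,"twist": 0},
  {"dx": 0,"dy": 0,"dz": 1,"twist": 0},
])

```text
time: 13.45
tool_pos: [0.6023, -0.1582, 0.0925]
orientation: [0.0, 0.763, 0.647, 0.0]
contact_force: [-0.9, 0.1, 5.0]
finger_gap: 0.0008
```

Call:
send_rows([
  {"dx": 0,"dy": 0,"dz": 1,"twist": 0},
  {"dx": 0,"dy": 0,"dz": 2.3,"twist": 0},
  {"dx": 0,"dy": 2,"dz": 2.3,"twist": 0},
  {"dx": 0,"dy": 4,"dz": 2.3,"twist": 0},
  {"dx": 0,"dy": 6,"dz": 2.3,"twist": 0},
  {"dx": 0,"dy": 8,"dz": 2.3,"twist": 0},
  {"dx": 0,"dy": 10,"dz": 2.3,"twist": 0},
  {"dx": 0,"dy": 12,"dz": 2.3,"twist": 0},
  {"dx": 0,"dy": 14,"dz": 2.3,"twist": 0},
  {"dx": 0,"dy": 16,"dz": 2.3,"twist": 0},
  {"dx": 0,"dy": 18,"dz": 2.3,"twist": 0},
  {"dx": 0,"dy": 20,"dz": 2.3,"twist": 0},
  {"dx": 0,"dy": 22,"dz": 2.3,"twist": 0},
  {"dx": 0,"dy": 23,"dz": 2.3,"twist": 0},
  {"dx": 0,"dy": 23,"dz": 2.3,"twist": 0},
])

```text
time: 15.32
tool_pos: [0.6284, -0.1626, 0.092]
orientation: [0.003, 0.763, 0.647, 0.003]
contact_force: [3.4, -0.5, 7.6]
finger_gap: 0.0005
```

Call:
send_rows([
  {"dx": 0,"dy": 0,"dz": -8,"twist": 0},
  {"dx": -20,"dy": -30,"dz": -40,"twist": 0},
  {"dx": -50,"dy": -80,"dz": -58,"twist": 0},
  {"dx": -50,"dy": -80,"dz": -58,"twist": 0},
  {"dx": -50,"dy": -80,"dz": -58,"twist": 0},
  {"dx": -50,"dy": -80,"dz": -58,"twist": 0},
])

```text
time: 16.08
tool_pos: [0.5385, -0.1971, 0.1473]
orientation: [-0.0, 0.762, 0.647, 0.0]
contact_force: [0.8, -0.0, 0.5]
finger_gap: 0.0002
```

```bash
python3 look.py pics/w3.png
```

```text
16.075 [ 0.53848933 -0.19710657  0.14725237] [ 0.75728873 -0.02895946  0.53070278]
```

View pics/w3.png

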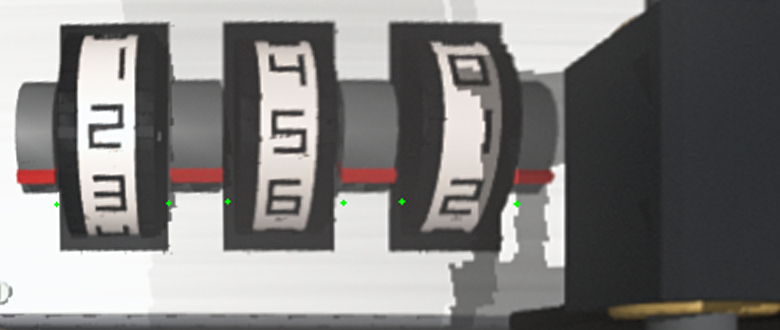

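Left reads 3, middle 6 and right 2, all on their marks. One more digit each, middle first.

Call:
send_rows([
  {"dx": 25,"dy": 30,"dz": 0,"twist": 0},
  {"dx": 48,"dy": 58,"dz": 20,"twist": 0},
  {"dx": 48,"dy": 58,"dz": 40,"twist": 0},
  {"dx": 48,"dy": 58,"dz": 51,"twist": 0},
  {"dx": 48,"dy": 58,"dz": 54,"twist": 0},
  {"dx": 48,"dy": 58,"dz": 55,"twist": 0},
  {"dx": 48,"dy": 58,"dz": 55,"twist": 0},
  {"dx": 48,"dy": 58,"dz": 55,"twist": 0},
])

```text
time: 17.12
tool_pos: [0.6031, -0.1608, 0.0934]
orientation: [0.001, 0.763, 0.647, 0.0]
contact_force: [0.2, -0.5, 0.7]
finger_gap: 0.0004
```

Call:
send_rows([
  {"dx": 0,"dy": 0,"dz": 1,"twist": 0},
  {"dx": 0,"dy": 0,"dz": 2,"twist": 0},
  {"dx": 0,"dy": 0,"dz": 2,"twist": 0},
])

```text
time: 17.5
tool_pos: [0.6034, -0.1607, 0.0923]
orientation: [0.001, 0.763, 0.647, 0.0]
contact_force: [-2.5, -0.4, 6.9]
finger_gap: 0.0006
```

Call:
send_rows([
  {"dx": 0,"dy": 0,"dz": 1.5,"twist": 0},
  {"dx": 0,"dy": 2,"dz": 1.6,"twist": 0},
  {"dx": 0,"dy": 4,"dz": 1.6,"twist": 0},
  {"dx": 0,"dy": 6,"dz": 1.6,"twist": 0},
  {"dx": 0,"dy": 8,"dz": 1.6,"twist": 0},
  {"dx": 0,"dy": 10,"dz": 1.6,"twist": 0},
  {"dx": 0,"dy": 12,"dz": 1.6,"twist": 0},
  {"dx": 0,"dy": 14,"dz": 1.6,"twist": 0},
  {"dx": 0,"dy": 16,"dz": 1.6,"twist": 0},
  {"dx": 0,"dy": 18,"dz": 1.6,"twist": 0},
  {"dx": 0,"dy": 20,"dz": 1.6,"twist": 0},
  {"dx": 0,"dy": 20,"dz": 1.6,"twist": 0},
])

```text
time: 19.0
tool_pos: [0.6241, -0.1642, 0.0917]
orientation: [0.002, 0.763, 0.647, 0.001]
contact_force: [-2.9, -0.1, 11.9]
finger_gap: 0.0007
```

Call:
send_rows([
  {"dx": 0,"dy": 0,"dz": -8,"twist": 0},
  {"dx": 0,"dy": 0,"dz": -20,"twist": 0},
  {"dx": 51,"dy": -20,"dz": -20,"twist": 0},
  {"dx": 51,"dy": -20,"dz": -17,"twist": 0},
  {"dx": 51,"dy": -20,"dz": -11,"twist": 0},
  {"dx": 51,"dy": -20,"dz": -9,"twist": 0},
  {"dx": 51,"dy": -20,"dz": -9,"twist": 0},
  {"dx": 51,"dy": -20,"dz": -9,"twist": 0},
])

```text
time: 20.0
tool_pos: [0.6112, -0.1109, 0.0985]
orientation: [0.0, 0.763, 0.646, -0.0]
contact_force: [-1.3, -0.0, 5.2]
finger_gap: 0.0006
```

Call:
send_rows([
  {"dx": 0,"dy": 0,"dz": 1,"twist": 0},
  {"dx": 0,"dy": 0,"dz": 2,"twist": 0},
  {"dx": 0,"dy": 0,"dz": 2,"twist": 0},
])

```text
time: 20.38
tool_pos: [0.6114, -0.1109, 0.0975]
orientation: [0.001, 0.763, 0.646, -0.0]
contact_force: [-4.4, 0.1, 10.3]
finger_gap: 0.0004
```

Call:
send_rows([
  {"dx": 0,"dy": 0,"dz": 0.4,"twist": 0},
  {"dx": 0,"dy": 2,"dz": 0.4,"twist": 0},
  {"dx": 0,"dy": 4,"dz": 0.4,"twist": 0},
  {"dx": 0,"dy": 6,"dz": 0.4,"twist": 0},
  {"dx": 0,"dy": 8,"dz": 0.4,"twist": 0},
  {"dx": 0,"dy": 10,"dz": 0.4,"twist": 0},
  {"dx": 0,"dy": 12,"dz": 0.4,"twist": 0},
  {"dx": 0,"dy": 14,"dz": 0.4,"twist": 0},
  {"dx": 0,"dy": 16,"dz": 0.4,"twist": 0},
  {"dx": 0,"dy": 18,"dz": 0.4,"twist": 0},
  {"dx": 0,"dy": 20,"dz": 0.4,"twist": 0},
  {"dx": 0,"dy": 20,"dz": 0.4,"twist": 0},
])

```text
time: 21.88
tool_pos: [0.6322, -0.1144, 0.0977]
orientation: [0.001, 0.763, 0.646, 0.001]
contact_force: [-2.4, -0.3, 10.8]
finger_gap: 0.0005
```

Call:
send_rows([
  {"dx": 0,"dy": 0,"dz": -8,"twist": 0},
  {"dx": -30,"dy": -30,"dz": -40,"twist": 0},
  {"dx": -70,"dy": -70,"dz": -52,"twist": 0},
  {"dx": -100,"dy": -79,"dz": -52,"twist": 0},
  {"dx": -100,"dy": -79,"dz": -52,"twist": 0},
  {"dx": -100,"dy": -79,"dz": -52,"twist": 0},
  {"dx": -100,"dy": -79,"dz": -52,"twist": 0},
])

```text
time: 22.75
tool_pos: [0.5373, -0.1975, 0.1475]
orientation: [-0.0, 0.762, 0.648, 0.0]
contact_force: [-0.8, 0.4, -0.5]
finger_gap: 0.0003
```

```bash
python3 look.py pics/w4.png
```

```text
22.75 [ 0.537327   -0.19753334  0.14752997] [-0.77605869  0.38569368 -0.45908567]
```

View pics/w4.png

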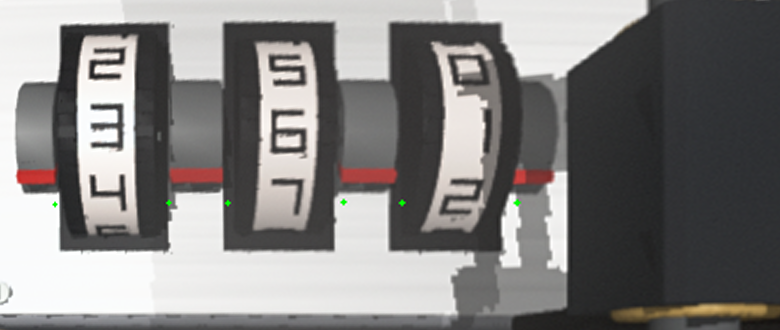

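The wheels read 4 7 2, digits at y≈195–197 as in earlier clicked positions. Now the button.

Call:
send_rows([
  {"dx": -40,"dy": 40,"dz": 0,"twist": 0},
  {"dx": -66,"dy": 72,"dz": 10,"twist": 0},
  {"dx": -66,"dy": 72,"dz": 30,"twist": 0},
  {"dx": -66,"dy": 72,"dz": 43,"twist": 0},
  {"dx": -66,"dy": 72,"dz": 43,"twist": 0},
  {"dx": -66,"dy": 72,"dz": 43,"twist": 0},
])

```text
time: 23.55
tool_pos: [0.5967, -0.2746, 0.1054]
orientation: [-0.0, 0.762, 0.647, 0.0]
contact_force: [-0.4, 1.4, 1.4]
finger_gap: 0.0004
```

```bash
python3 - <<'E'
from h import *
s=sense();print(s["tool_pos"],s["contact_force"])
i=camera("scene")[:,:,::-1][190:290,310:450]
cv2.imwrite("pics/s5.png",cv2.resize(i,None,fx=5.7,fy=5.7,interpolation=cv2.INTER_CUBIC))
m=camera_model("scene")
for z in(.06,.07,.08): 
  b=at("top",((641.5)/5.7-.5+258,(283.5)/5.7-.5+210),z); print(z,(proj(np.r_[b,z],m)-[310,190])*5.7)
E
```

```text
[ 0.59670808 -0.2745929   0.10542398] [-0.42708401  1.4118171   1.35456622]
0.06 [272.90606893 276.69207861]
0.07 [274.46856249 256.06562646]
0.08 [276.04903031 235.19737035]
```

View pics/s5.png

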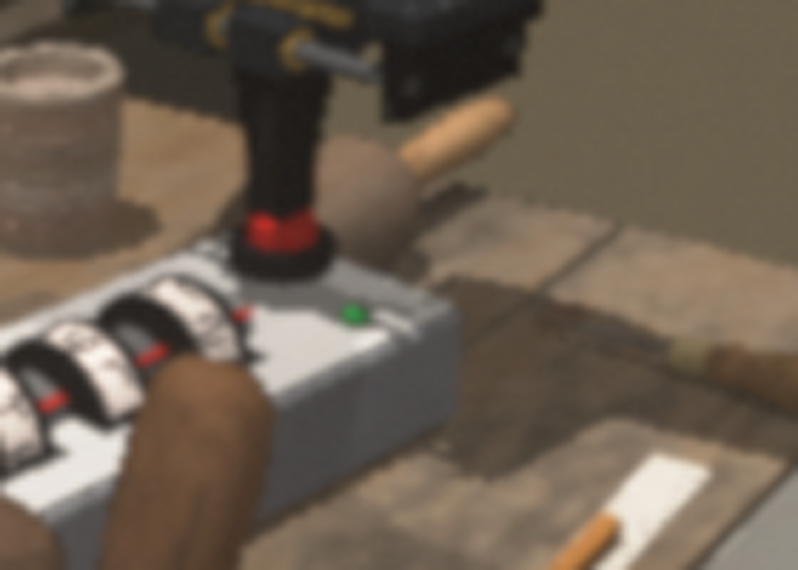

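The tip (282,215) is centred over the red button (283,232), whose top is around 85 mm high. Feeling down.

Call:
send_rows([
  {"dx": 0,"dy": 0,"dz": 2,"twist": 0},
  {"dx": 0,"dy": 0,"dz": 4,"twist": 0},
  {"dx": 0,"dy": 0,"dz": 6,"twist": 0},
  {"dx": 0,"dy": 0,"dz": 6,"twist": 0},
  {"dx": 0,"dy": 0,"dz": 6,"twist": 0},
])

```text
time: 24.22
tool_pos: [0.5973, -0.2753, 0.0995]
orientation: [0.0, 0.763, 0.647, 0.0]
contact_force: [-1.7, 3.3, 5.5]
finger_gap: 0.0001
```

Call:
send_rows([
  {"dx": 0,"dy": 0,"dz": 1,"twist": 0},
  {"dx": 0,"dy": 0,"dz": 1,"twist": 0},
  {"dx": 0,"dy": 0,"dz": 1,"twist": 0},
])

```text
time: 24.6
tool_pos: [0.5973, -0.2753, 0.0994]
orientation: [0.0, 0.763, 0.647, 0.0]
contact_force: [-2.9, 3.0, 11.1]
finger_gap: 0.0008
```

```bash
python3 - <<'E'
from h import *
i=camera("scene")[:,:,::-1][190:290,310:450]
cv2.imwrite("pics/s6.png",np.vstack([cv2.resize(i,None,fx=5.7,fy=5.7,interpolation=cv2.INTER_CUBIC)[100:330],cv2.imread("pics/s5.png")[100:330]]))
E
```

```text
(no output)
```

View pics/s6.png

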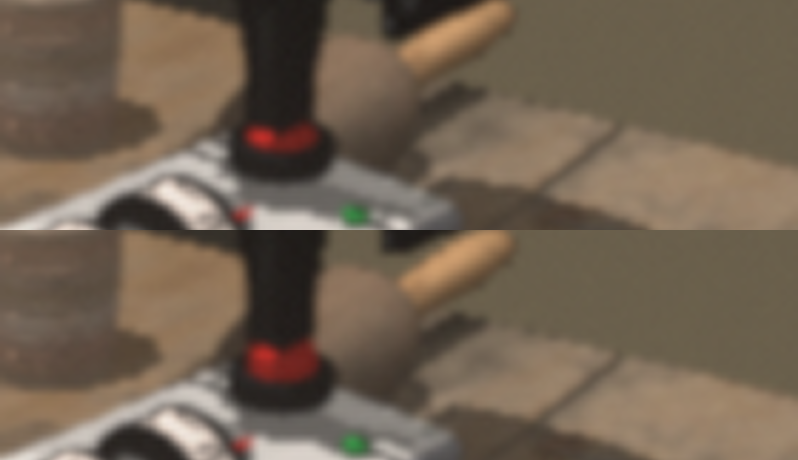

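Top half (pressed): the red band spans rows 122–152. In the lower half (before) it was about 12 px taller, which is about 6 mm, so the button is fully down. Release and back off.

Call:
send_rows([
  {"dx": 0,"dy": 0,"dz": -8,"twist": 0},
  {"dx": 0,"dy": 0,"dz": -20,"twist": 0},
  {"dx": 40,"dy": -40,"dz": -50,"twist": 0},
  {"dx": 66,"dy": -100,"dz": -70,"twist": 0},
  {"dx": 66,"dy": -130,"dz": -90,"twist": 0},
  {"dx": 66,"dy": -130,"dz": -90,"twist": 0},
  {"dx": 66,"dy": -130,"dz": -90,"twist": 0},
  {"dx": 66,"dy": -130,"dz": -90,"twist": 0},
])

```text
time: 25.65
tool_pos: [0.48, -0.1901, 0.1871]
orientation: [-0.0, 0.763, 0.647, 0.0]
contact_force: [0.8, 0.6, -0.2]
finger_gap: 0.0006
```

```bash
python3 look.py pics/w7.png
```

```text
25.65 [ 0.48001963 -0.19005893  0.18714919] [ 0.84829969  0.60760807 -0.22469058]
```

View pics/w7.png

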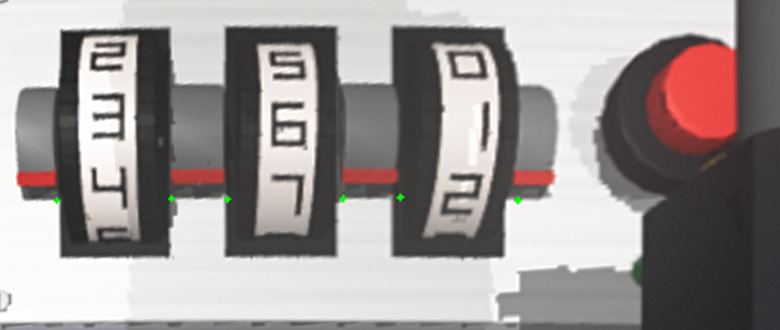

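The wheels still show 4 7 2 (digits at y≈190–197) and the red button stands up again. Handing in.

```bash
python3 -c "from cell import hand_in; print(hand_in())"
```

```text
the job is handed in; nothing more can be done
None
```

The wheels were set to 4 7 2, then the red button was pressed fully down and released, and the job is handed in at about 26 s. The hand-in reported no verdict.

- **Wheels:** I turned the right wheel from 3 to 2. The left and middle wheels started between clicks, at roughly 1.6 and 4.55, and went up to 4 and 7 in two strokes each. The final wrist picture shows 4 7 2 on the index marks, and the positions match earlier clicked readings.
- **Button:** It bottomed out under about 11 N. The scene picture showed it about 6 mm down, and it stands up again in the last look.
- **Forces:** The highest reading was about 13 N up. Readings come only at the end of each move, so short peaks in between were not seen. In the left and middle wheels' first strokes the click pulled the fingertip 3 to 4 mm ahead of its command, and both wheels still landed on the right digit.
- **Bystanders:** I did not measure the mallet, bradawl, tin and former again afterwards. The arm never went near them at their height, and the last contact reading was only noise.

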